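# Take the charged battery pack off its charger

## Task

Two tool battery packs stand in chargers on the instrument repair bench. Take out the charged one, the one with four green bars on its top and a green lamp on its charger: squeeze the two orange buttons on its sides together, keep them squeezed while you lift it straight out, and set it down gently, upright, on the floor of the blue tray. Do not drop it, and leave the other pack in its charger as it is.

Things in the scene. Friction and masses are not known exactly. Their poses are not given: they have to be found in the camera images.
- pack_ready: Charged battery pack: upright black block 90 (x) x 44 (y) x 90 (z) mm, yellow band, four green bars on top, 0.36-0.6 kg. Origin: centre of underside, z up. On its +y and -y sides an orange spring button 36 wide, 26 high, centred 64 above the origin; faces 59 mm apart at rest, each goes in 7 mm (45 apart; 3 N at first, 8 N fully in). Each button draws in a steel tooth near the foot; let go, it springs out.
- charger_ready: Grey charger fixed to the bench, 150 (x) x 110 (y) x 38 mm, green lamp bar on its +x end; origin: centre of underside, z up. Its pocket (floor 6 mm above the bench, 32 mm deep, 2 mm play all round) holds the charged pack, same axes. The pack's teeth hook under the pocket's rim, so it cannot be lifted unless both buttons are in by about 5 mm until it has risen 20 mm.
- pack_busy: The pack still charging, to be left alone: same make and size as the charged one, but one red and three dark bars on its top, in a like charger with a red lamp bar. Origin: centre of its underside, z up.
- tray: Open blue tray with a dark floor, fixed to the bench: 182 (x) x 142 (y) mm outside, 170 x 130 mm inside, walls 6 mm thick and 25 mm high; its floor is 6 mm above the bench. Origin: centre of the underside, z up.
Not all that is in view belongs to the job. What is shaped like the pack_ready but purple or turquoise is not meant.

How it is judged:
On the way:
1. the charged pack is lifted clear out of its charger (height (world z) of pack_ready above 0.045 m), for 0.1 s.
At the end, for the whole second after the job is handed in: The charged pack stands upright (within 10 degrees) flat on the floor of the blue tray (underside within 6 mm of the floor), anywhere inside its walls, let go and at rest; the other pack is still in its charger, moved by less than 12 mm (x of pack_ready in the frame of tray between -0.066 and 0.066 m and y of pack_ready in the frame of tray between -0.046 and 0.046 m and z of pack_ready in the frame of tray below 0.012 m and angle between pack_ready's own z axis and vertical below 0.17 rad and linear speed of pack_ready below 0.02 m/s and contact force between the fingers and pack_ready below 0.1 N and distance of pack_busy from where it was at the start of the episode below 0.012 m); the robot touches nothing.
It fails at once if the charged pack is dropped (falls free for more than about 25 mm) (contact force between the fingers and pack_ready below 0.05 N and linear speed of pack_ready above 0.7 m/s).
It fails at once if the other pack is moved by more than 12 mm (distance of pack_busy from where it was at the start of the episode above 0.012 m).
It also fails if it takes over 42 s, if anything falls off the work surface, if the arm or the gripper's body presses on something with over 40 N, if the wrist force passes 120 N, or if a joint passes its speed limit or range.

## Robot

A 7-joint arm with a two-finger parallel gripper is mounted at the origin on the work surface. World frame = base frame: x ahead of the robot, y to its left, z up, the work surface at z = 0. Lengths are in m, angles in rad, forces in N, time in s.
With the tool pointing down it reaches from about 0.425 to 1.025 m from the base axis. Payload 9.4 kg.
Tool frame: the origin (TCP) lies at the very end of the fingers, on their centre line; the grasp point (between the pads) lies bot.hold_point_z behind it (bot.hold_point_z is the distance from the TCP to the grasp point, in m); x points along the fingers, z is the direction in which the jaws open and shut, and the axes are right-handed (so a half turn about x gives the same grasp; the last joint's range is limited). The gripper opens to 93 mm and grips with 3 to 60 N. Pads are 15 mm wide; open, the fingers measure 128 mm over their backs; the gripper's body (75 mm by 188 mm) begins 65 mm behind the grasp point.
Start: joints at [-0.077, 0.599, -0.003, 1.599, 0.002, 0.943, -0.08], TCP at [0.725, -0, 0.219] pointing down, gripper open.
Joint ranges: [-2.57, 2.57], [-0.35, 1.97], [-1.29, 1.29], [0.11, 2.56], [-1.05, 4.19], [0.11, 1.86], [-2.63, 2.63]. Speed limits (rad/s): [2.22, 2.22, 3.01, 3.01, 3.14, 3.14, 3.14].

## Interface

Orientations are given as a unit quaternion [x, y, z, w].
In Python, from cell import bot gives the robot as it stands. Calls block until the motion is done:
- bot.move_to(position, orientation): joint-space move of the TCP to a pose.
- bot.move_straight(position, frame=None, feed=0.15, f_stop=None): straight line of the TCP; frame=None keeps the orientation; feed is the mean speed in m/s. With f_stop (N) it stops when the force on the tool has changed by that much, and returns True; else False.
- bot.goto_joints(angles): joint-space move.
- bot.set_gripper(opening, grip_force=None): finger opening in m; grip_force is the grip in N (None keeps the last); returns when the fingers have stopped.
- bot.hold(seconds).
- bot.ik(position, orientation): joint angles nearest the present ones, or None.
- bot.capture(name): name is "scene" or "side" or "wrist"; returns the picture (420x560x3 uint8, red, green, blue); there is no depth.
- bot.camera_params(name): a dict with "camera_matrix" (3x3 intrinsics, pixels), "extrinsics" (4x4, takes a point from camera to world coordinates). Camera axes: x right, y up, looking along -z (the intrinsics and any distortion apply to the point x, -y, -z); pixel columns grow to the right and rows downward; lengths in m; the calibration is good to about 2 mm. A picture is of the moment at which its call begins: read the wrist's pose just before it. camera_params takes no time and is no camera call; for the wrist camera it gives the pose at the moment of the call.
A pose or a line that the arm cannot do raises bot.PlanningError and nothing moves.
- bot.close_job(): hands the job in, once; it reports no verdict.
Trained networks look in the newest picture that a camera, given by its name, has taken for a name from the list of things; names that differ only in an ending like _2 or _b are one class to them, and where a whole thing is asked for, a point or a joint stands for the part that bears it (a point fixed in the world has none). Each returns a list of dicts, best first, with "score" (0 to 1); they miss things now and then, are a little off and sometimes report something else, mostly with a low value. They report only what shows in the picture. A call takes as long as a camera call. They do not tell look-alikes from the thing itself.
- bot.outline_of(camera, thing): "mask" (420x560 bool, what is visible of it) and "at" ([column, row] in pixels, amid what is visible of it).
- bot.spot_point(camera, thing): "at" ([column, row] in pixels: a listed point, or the origin of a listed thing).
Readings, each from a call of its own:
- bot.read_t(): time.
- bot.read_joint_pos(): joint angles.
- bot.read_dq(): joint speeds.
- bot.read_tau(): joint torques, N m.
- bot.read_tool_pos(): TCP position.
- bot.read_tool_rot(): TCP orientation.
- bot.read_force(): force on the tool from outside, world axes, zero at the start.
- bot.read_torque(): the same for the moment, N m.
- bot.read_gripper_width(): finger opening in m.
Only numpy, scipy, OpenCV 4.12 (cv2) and the standard library are available. Lean on these libraries where they do the work, as an engineer would, in place of code of your own. Each camera call takes 0.05 s, during which the arm holds its last target.

## Working session

There is one attempt and no reset: what is moved stays moved. The work goes in short steps, each a Python script; the robot and the scene stay as the last script left them, time stands still between calls to the robot, and variables do not carry over. Pictures are saved under pics/ and viewed, and the job is handed in when it is done.

```bash
mkdir -p pics; ls; python3 - <<'E'
from cell import bot
import cv2,numpy as np
for n in ["scene","side","wrist"]:
    im=bot.capture(n); cv2.imwrite(f"pics/{n}0.png",im[:,:,::-1])
    p=bot.camera_params(n); print(n,np.round(p["camera_matrix"],1).tolist(),np.round(p["extrinsics"],3).tolist(),[k for k in p])
print(bot.hold_point_z,bot.read_t(),bot.read_tool_rot())
E
```

```text
pics
scene [[505.3, 0.0, 286.1], [0.0, 505.3, 212.0], [0.0, 0.0, 1.0]] [[0.711, -0.404, 0.575, 1.167], [0.703, 0.405, -0.585, -0.722], [0.003, 0.821, 0.572, 0.714], [0.0, 0.0, 0.0, 1.0]] ['camera_matrix', 'extrinsics']
side [[514.2, 0.0, 279.0], [0.0, 514.2, 210.1], [0.0, 0.0, 1.0]] [[-0.802, 0.399, -0.445, -0.126], [-0.598, -0.526, 0.605, 0.795], [0.007, 0.751, 0.661, 0.94], [0.0, 0.0, 0.0, 1.0]] ['camera_matrix', 'extrinsics']
wrist [[346.0, 0.0, 279.6], [0.0, 346.0, 209.3], [0.0, 0.0, 1.0]] [[1.0, 0.0, 0.001, 0.725], [-0.001, 0.971, 0.238, 0.065], [-0.001, -0.238, 0.971, 0.384], [0.0, 0.0, 0.0, 1.0]] ['camera_matrix', 'extrinsics']
0.0188 0.15 [-8.08990308e-05  7.07519014e-01 -7.62059002e-06  7.06694303e-01]
```

View pics/scene0.png

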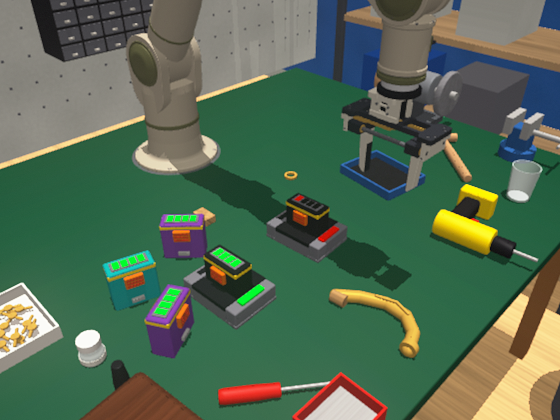

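View pics/side0.png

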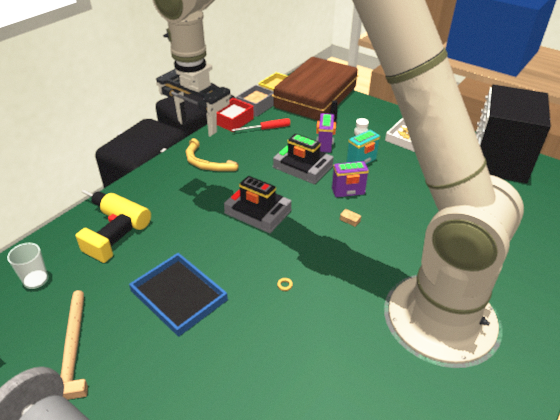

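View pics/wrist0.png

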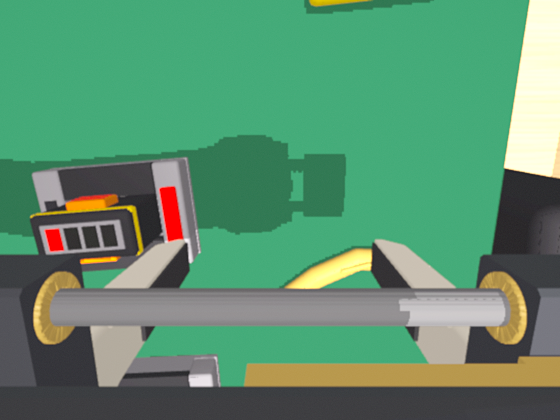

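Black packs in the scene image are at (228,262), with green bars and a green lamp at (250,295), and at (307,210), with a red bar and lamp. The look-alikes are purple at (183,235) and (170,320), and turquoise at (132,278). The one at (228,262) fits the description. Next: an enlarged crop to confirm it, then triangulation.

```bash
cat > h.py <<'E'
from cell import bot
import cv2,numpy as np
def proj(n,P,p=None):
    p=p or bot.camera_params(n);E=np.linalg.inv(p["extrinsics"]);c=(E[:3,:3]@np.atleast_2d(P).T).T+E[:3,3]
    c=c*[1,-1,-1];u=(p["camera_matrix"]@c.T).T;return u[:,:2]/u[:,2:]
def ray(n,uv,p=None):
    p=p or bot.camera_params(n);d=np.linalg.inv(p["camera_matrix"])@[uv[0],uv[1],1];d=d*[1,-1,-1]
    E=p["extrinsics"];d=E[:3,:3]@d;return E[:3,3],d/np.linalg.norm(d)
def atz(n,uv,z,p=None):
    o,d=ray(n,uv,p);return o+d*(z-o[2])/d[2]
E
python3 - <<'E'
from h import *
im=bot.capture("scene");bot.capture("side")
cv2.imwrite("pics/crop.png",cv2.resize(im[200:350,90:370],None,fx=2.8,fy=2.8,interpolation=2)[:,:,::-1])
for th,z in [("pack_ready",.006),("charger_ready",0),("pack_busy",.006),("tray",0)]:
  for n in ["scene","side"]:
    for r in bot.spot_point(n,th)[:6]: print(th,n,round(r["score"],2),np.round(r["at"]),np.round(atz(n,r["at"],z),3))
E
```

```text
pack_ready scene 0.92 [170. 336.] [ 0.581 -0.426  0.006]
pack_ready scene 0.78 [229. 293.] [ 0.573 -0.279  0.006]
pack_ready scene 0.75 [188. 250.] [ 0.403 -0.256  0.006]
pack_ready scene 0.61 [137. 296.] [ 0.448 -0.411  0.006]
pack_ready side 0.88 [321. 140.] [ 0.601 -0.42   0.006]
pack_ready side 0.85 [306. 166.] [ 0.559 -0.275  0.006]
pack_ready side 0.63 [349. 189.] [ 0.398 -0.256  0.006]
pack_ready side 0.62 [363. 162.] [ 0.43  -0.397  0.006]
charger_ready scene 0.68 [229. 296.] [ 0.575 -0.28   0.   ]
charger_ready side 0.62 [302. 170.] [ 0.565 -0.258  0.   ]
pack_busy scene 0.56 [306. 236.] [ 0.555 -0.033  0.006]
pack_busy side 0.64 [256. 208.] [ 0.561 -0.031  0.006]
tray scene 0.56 [379. 180.] [0.519 0.299 0.   ]
tray side 0.58 [176. 295.] [0.519 0.318 0.   ]
```

View pics/crop.png

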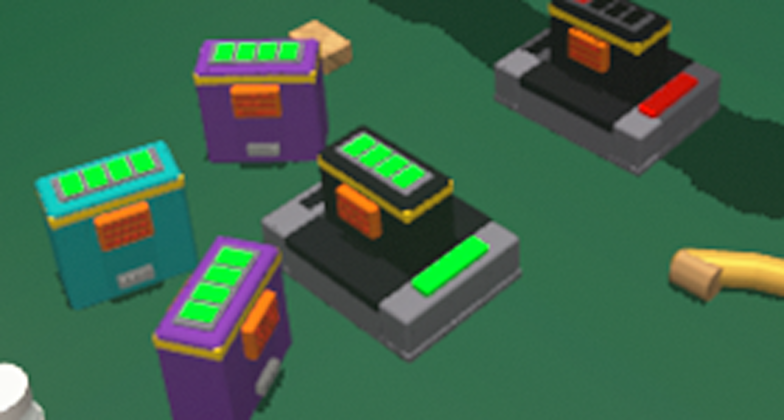

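The crop confirms the black pack with four green bars and a green lamp, at about (0.567, -0.275). Next is a wrist look with the jaws turned, for exact position and yaw.

```bash
cat >> h.py <<'E'
from scipy.spatial.transform import Rotation as R
def q(psi): return (R.from_euler('z',psi)*R.from_euler('y',np.pi/2)).as_quat()
E
python3 - <<'E'
from h import *
for s in (1,-1): print(s,bot.ik([.567,-.275,.25],q(s*np.pi/2)))
bot.move_to([.645,-.275,.26],q(np.pi/2))
p=bot.camera_params("wrist");im=bot.capture("wrist");cv2.imwrite("pics/w1.png",im[:,:,::-1])
print(bot.read_t(),bot.read_joint_pos(),bot.read_tool_pos())
np.savez("w1.npz",K=p["camera_matrix"],E=p["extrinsics"],im=im)
E
```

```text
1 [ 0.65610076  0.48344788 -0.43404401  1.77457628  0.24503942  0.93702783
  1.69043814]
-1 [ 0.07117144  0.47842966  0.43212704  1.81298    -0.24797144  0.90363222
 -0.95563311]
2.2333 [ 0.58925673  0.56506569 -0.4315295   1.59696373  0.26265062  1.03759227
  1.65372415] [ 0.64534678 -0.27402275  0.25991648]
```

View pics/w1.png

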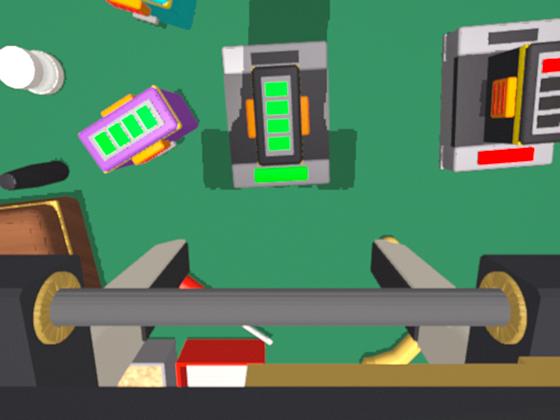

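The wrist image shows the charged pack at (277,115) with its green lamp at (281,174), nearly axis-aligned. The busy pack is at (540,90) and the purple one at (135,130).

```bash
python3 - <<'E'
from h import *
d=np.load("w1.npz");p={"camera_matrix":d["K"],"extrinsics":d["E"]};im=d["im"]
# lamp green & bars components, orange buttons
hsv=cv2.cvtColor(im,cv2.COLOR_RGB2HSV)
g=((abs(hsv[...,0].astype(int)-60)<8)&(hsv[...,1]>200)&(hsv[...,2]>180)).astype(np.uint8)
g[:,:215]=0
n,l,s,c=cv2.connectedComponentsWithStats(g)
bars=[]
for i in range(1,n):
    if s[i,4]>60:
        r=cv2.minAreaRect(np.argwhere(l==i)[:,::-1].astype(np.float32))
        print(s[i],np.round(r[0],1),np.round(r[1],1),round(r[2],1),np.round(atz("wrist",c[i],.097 if s[i,1]<160 else .038,p),4))
cv2.imwrite("pics/w1z.png",cv2.resize(im[30:200,205:345],None,fx=3.5,fy=3.5,interpolation=2)[:,:,::-1])
# model
def model(x,y,a):
    T=lambda P:(R.from_euler('z',a).apply(P)+[x,y,0])
    ch=T([[sx*.075,sy*.055,.038] for sx,sy in((1,1),(1,-1),(-1,-1),(-1,1))])
    tp=T([[sx*.045,sy*.022,.096] for sx,sy in((1,1),(1,-1),(-1,-1),(-1,1))])
    return ch,tp
from scipy.optimize import least_squares
obs=np.array([[330,184],[235,188],[223,47],[327,41]],float)
def f(v): return (proj("wrist",model(*v)[0],p)[[1,0,3,2]]-obs).ravel()
for o in [(0,1,2,3),(1,0,3,2)]:
    f=lambda v:(proj("wrist",model(*v)[0],p)[list(o)]-obs).ravel()
    r=least_squares(f,[.567,-.275,0],x_scale=[.01,.01,.1]);print(r.x,r.cost)
    print(proj("wrist",model(*r.x)[0],p).round(),proj("wrist",model(*r.x)[1],p).round())
E
```

```text
[266  83  20  13 162] [275.5  89. ] [12. 19.] 90.0 [ 0.5485 -0.2789  0.097 ]
[267 101  21  14 213] [277.3 107.1] [11.7 20. ] 83.7 [ 0.5644 -0.277   0.097 ]
[268 119  21  13 213] [277.8 125.1] [11.4 20.3] 86.6 [ 0.5804 -0.276   0.097 ]
[269 137  21  13 214] [278.7 143. ] [11.8 20.2] 84.8 [ 0.5965 -0.2748  0.097 ]
[255 167  53  15 674] [281. 174.] [13.2 52.2] 87.0 [ 0.6336 -0.273   0.038 ]
[ 0.57330076 -0.27525179  0.05151451] 3.357757905739126
[[331. 184.]
 [234. 189.]
 [222.  46.]
 [328.  40.]] [[304. 165.]
 [258. 168.]
 [251.  67.]
 [301.  64.]]
[ 0.57680168 -0.27544178  0.0525534 ] 20301.666367789883
[[331. 187.]
 [234. 192.]
 [222.  50.]
 [328.  44.]] [[304. 169.]
 [258. 171.]
 [251.  71.]
 [300.  68.]]
```

View pics/w1z.png

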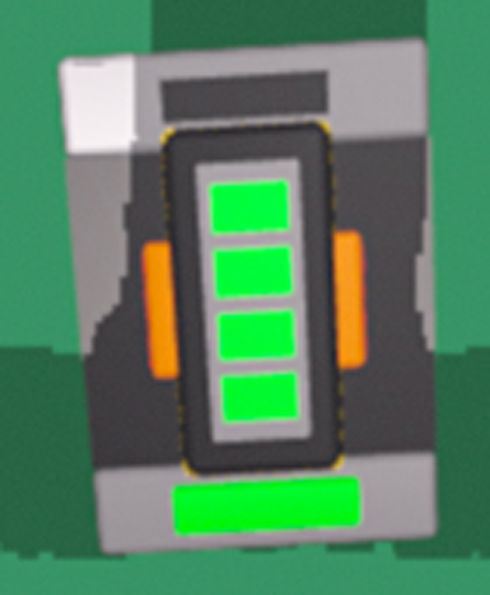

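```bash
python3 - <<'E'
from h import *
from scipy.optimize import least_squares
for n in ["scene","side"]:
    im=bot.capture(n);cv2.imwrite(f"pics/{n}1.png",im[:,:,::-1])
    for r in bot.outline_of(n,"tray")[:1]:
        m=r["mask"].astype(np.uint8);rows=np.argwhere(m)
        h=cv2.convexHull(rows[:,::-1].astype(np.int32))
        def sil(v):
            P=R.from_euler('z',v[2]).apply([[sx*.091,sy*.071,z] for sx in(1,-1) for sy in(1,-1) for z in(0,.025)])+[v[0],v[1],0]
            return cv2.convexHull(proj(n,P).astype(np.float32))
        def f(v):
            c=sil(v);return [cv2.pointPolygonTest(c,tuple(map(float,x[0])),True) for x in h]
        best=min((least_squares(f,[.519,.308,a],x_scale=[.01,.01,.1],diff_step=1e-3) for a in(-.6,-.3,0,.3,.6,1.2,1.57)),key=lambda r:r.cost)
        print(n,r["score"],r["at"],best.x,best.cost,len(h))
E
```

```text
scene 0.88 [382.0, 175.5] [ 0.51452547  0.31516067 -0.14114275] 0.5382834343049043 16
side 0.6 [177.6, 293.1] [ 0.51550359  0.31603101 -0.12800199] 2.1757955847553507 21
```

View pics/side1.png

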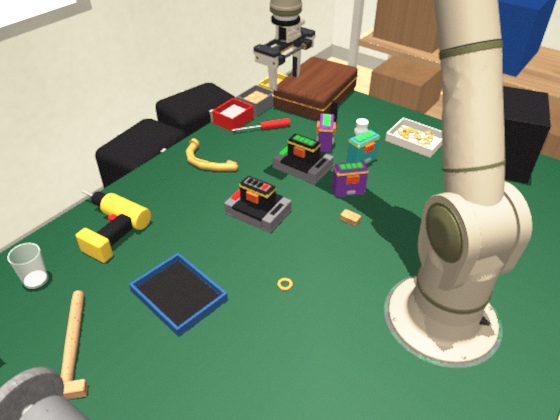

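The side view shows a clear tray at (178,293), and both cameras' fits agree on (0.515, 0.3155), yaw -0.135. Next I descend and squeeze.

```bash
python3 - <<'E'
from h import *
o=q(np.pi/2+.055)
bot.move_to([.573,-.276,.16],o)
print(bot.move_straight([.573,-.276,.052],feed=.1,f_stop=8))
print(bot.read_tool_pos(),bot.read_force())
bot.set_gripper(.0,45)
print(bot.read_t(),bot.read_gripper_width(),bot.read_force(),bot.read_tool_pos())
for n in("side","scene"):
    im=bot.capture(n);y,x=(100,230) if n=="side" else(180,150)
    cv2.imwrite(f"pics/{n}2.png",cv2.resize(im[y:y+150,x:x+190],None,fx=3,fy=3,interpolation=2)[:,:,::-1])
E
```

```text
False
[ 0.57340776 -0.27615209  0.05263985] [ 0.04075286  0.99674743 -0.8203633 ]
5.0583 0.04396529931797653 [-0.03314687 -2.02563795  3.61945522] [ 0.57310504 -0.27620485  0.05218279]
```

View pics/scene2.png

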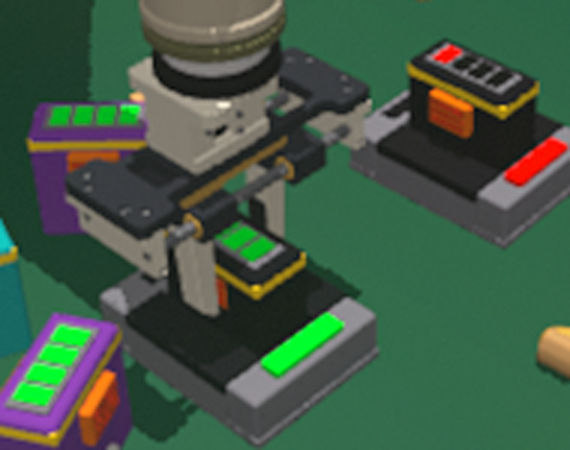

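The width is 44.0 mm, so both buttons are fully in. The fingers hold the pack centred (crop about (240,260)). Lifting with a force guard.

```bash
python3 - <<'E'
from h import *
print(bot.move_straight([.573,-.276,.10],feed=.06,f_stop=25), bot.read_force(),bot.read_gripper_width())
print(bot.move_straight([.573,-.276,.22],feed=.12,f_stop=25))
print(bot.read_t(),bot.read_tool_pos(),bot.read_force(),bot.read_gripper_width())
im=bot.capture("scene");cv2.imwrite("pics/scene3.png",im[:,:,::-1])
for s in(1,-1): print(bot.ik([.515,.3155,.22],q(s*np.pi/2-.135)))
E
```

```text
False [ 0.31319039  0.58093351 -5.82882083] 0.04379186914946931
False
7.2583 [ 0.57248285 -0.27586941  0.21915747] [-0.16763347 -0.41477484 -6.69072559] 0.04365240384582324
[-0.2905526   0.49580736 -0.51291874  1.86151263  0.31198517  0.86419755
  0.47888676]
[-1.30589626  0.70032903  1.11631626  1.92343213 -0.75136566  1.01267678
 -1.55008035]
```

View pics/scene3.png

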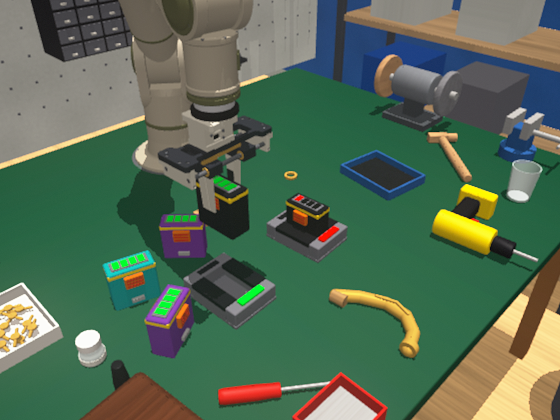

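The pack is out at (222,205) and its charger is empty. Carrying it to the tray.

```bash
python3 - <<'E'
from h import *
o=q(np.pi/2-.135)
print(bot.move_straight([.515,.3155,.22],o,feed=.2))
bot.move_straight([.515,.3155,.10],feed=.12)
im=bot.capture("scene");cv2.imwrite("pics/scene4.png",cv2.resize(im[60:240,260:500],None,fx=3,fy=3,interpolation=2)[:,:,::-1])
im=bot.capture("side");cv2.imwrite("pics/side4.png",cv2.resize(im[180:360,80:320],None,fx=3,fy=3,interpolation=2)[:,:,::-1])
print(bot.read_t(),bot.read_tool_pos(),bot.read_gripper_width(),bot.read_force())
E
```

```text
False
11.6833 [0.51541641 0.31578636 0.10083332] 0.043794387344708224 [ 0.46298648  0.95440912 -5.62769701]
```

View pics/scene4.png

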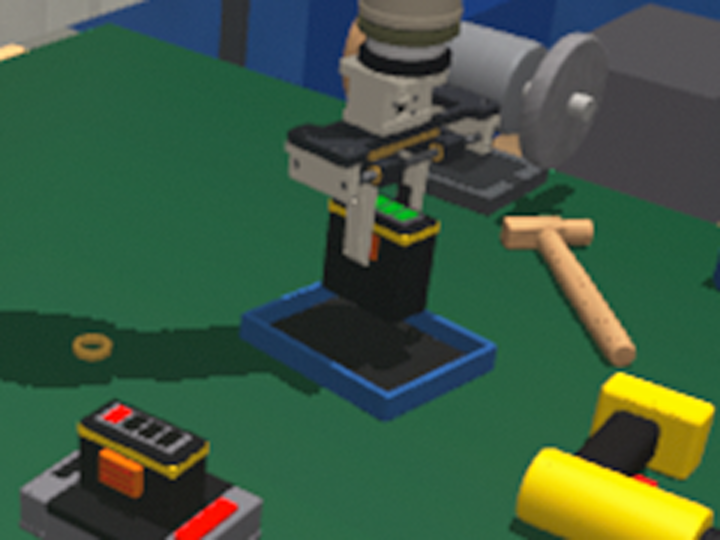

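View pics/side4.png

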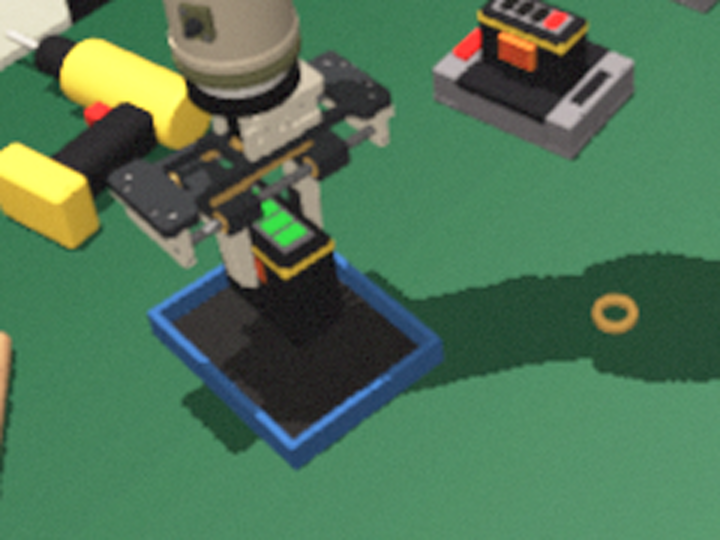

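The pack hangs upright over the tray and lined up with it (scene crop (380,260)). Lowering it until it touches.

```bash
python3 - <<'E'
from h import *
bot.move_straight([.515,.3155,.062],feed=.08)
print(bot.move_straight([.515,.3155,.046],feed=.02,f_stop=5))
print(bot.read_tool_pos(),bot.read_force(),bot.read_t())
bot.hold(.3)
im=bot.capture("side");cv2.imwrite("pics/side5.png",cv2.resize(im[180:360,80:320],None,fx=3,fy=3,interpolation=2)[:,:,::-1])
E
```

```text
True
[0.51514262 0.31548575 0.05210049] [-1.40245315e-05  3.92425761e-01  4.25206135e+00] 12.8583
```

View pics/side5.png

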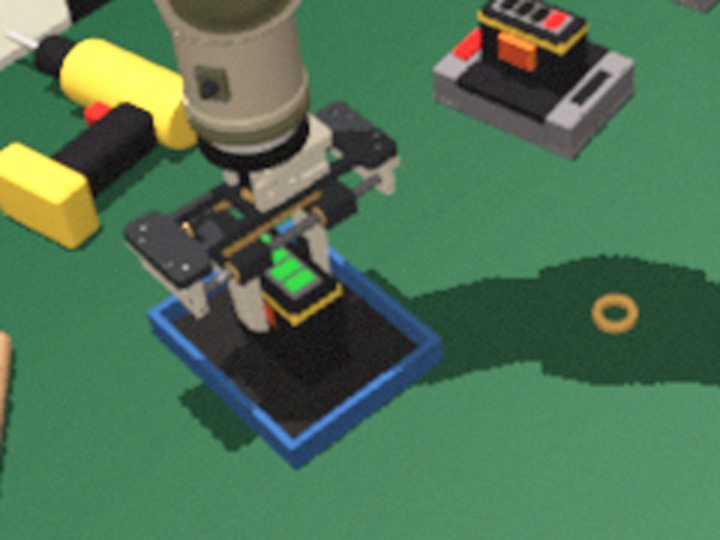

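Contact came at TCP z = 0.0521, the same as in the charger, whose pocket floor has the same height. Pack and tray match at crop (300,330). Releasing and withdrawing.

```bash
python3 - <<'E'
from h import *
bot.set_gripper(.085)
print(bot.read_gripper_width(),bot.read_force())
bot.move_straight([.515,.3155,.20],feed=.1)
bot.move_straight([.65,.15,.26],feed=.15)
bot.hold(.3)
a=[bot.capture(n) for n in("scene","side")]
cv2.imwrite("pics/end.png",np.hstack([cv2.resize(a[0][100:250,250:450],None,fx=2,fy=2,interpolation=2),cv2.resize(a[1][180:330,80:280],None,fx=2,fy=2,interpolation=2)])[:,:,::-1])
P=R.from_euler('z',-.135).apply([[sx*.045,sy*.022,.096] for sx,sy in((1,1),(1,-1),(-1,-1),(-1,1))])+[.515,.3155,0]
for n in("scene","side"):
  off=np.array([250,100] if n=="scene" else [80,180]);print(n,((proj(n,P)-off)*2+(0 if n=="scene" else np.array([400,0]))).round().tolist())
  for t in("pack_ready","pack_busy"):
    for r in bot.spot_point(n,t): print(t,n,np.round(r["at"]),np.round(atz(n,r["at"],.006),3),round(r["score"],2))
print(bot.read_t(),bot.read_force())
E
```

```text
0.08521782193392112 [-1.08117644  1.03697844 -0.32139765]
scene [[309.0, 99.0], [286.0, 109.0], [235.0, 83.0], [258.0, 75.0]]
pack_ready scene [380. 175.] [0.513 0.311 0.006] 0.91
pack_ready scene [138. 296.] [ 0.451 -0.412  0.006] 0.9
pack_ready scene [189. 252.] [ 0.412 -0.259  0.006] 0.9
pack_ready scene [173. 336.] [ 0.586 -0.422  0.006] 0.81
pack_busy scene [309. 234.] [ 0.554 -0.023  0.006] 0.82
pack_busy scene [380. 175.] [0.51  0.312 0.006] 0.68
side [[546.0, 164.0], [578.0, 144.0], [628.0, 186.0], [595.0, 208.0]]
pack_ready side [349. 190.] [ 0.396 -0.253  0.006] 0.86
pack_ready side [178. 297.] [0.508 0.323 0.006] 0.83
pack_ready side [322. 144.] [ 0.586 -0.401  0.006] 0.79
pack_ready side [360. 160.] [ 0.444 -0.398  0.006] 0.66
pack_busy side [256. 207.] [ 0.561 -0.031  0.006] 0.86
17.9083 [-0.25629159  0.28511805  0.47842565]
```

View pics/end.png

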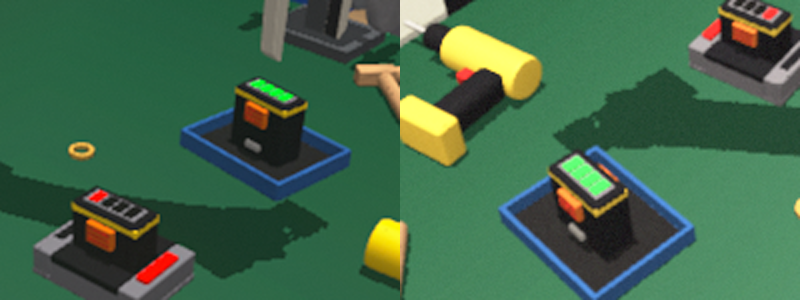

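The pack stands upright in the tray at (270,115) and (590,200), and its top corners match the prediction. The busy pack is still in its charger, and the arm is clear.

```bash
python3 -c "
from cell import bot
bot.close_job();print(bot.read_t())"
```

```text
the job is handed in; nothing more can be done
the job is handed in; nothing more can be done
```

The charged pack (four green bars, green lamp) now stands upright near the middle of the blue tray, and I handed the job in at about 18 s of the 42 s allowed.

- **Lift:** I squeezed both buttons fully, with the fingers reading 44 mm, and kept them squeezed while I lifted the pack straight out. The force guard did not trip.
- **Placing:** I lowered it slowly into the tray until I felt contact. The tool was then at the same height as in the charger, where the pack also stands 6 mm above the bench. Then I let go and moved the arm clear.
- **Last checks:** In the scene and side views the pack is upright and its top matches where I expected it. The detectors put it 5 to 10 mm from the tray centre, well inside the limits.
- **Other pack:** It is still seated in its charger. The side camera read the same position before and after. The scene camera's reading differed by about 10 mm in y, which I take as detector noise because the arm never went near that pack.

No check failed. The interface gives no verdict on hand-in, so I have none to report.

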